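# Find and mark the tired lid spring

### The arm

A 6-joint arm with a two-finger parallel gripper is mounted at the origin on the work surface. World frame = base frame: x ahead of the robot, y to its left, z up, the work surface at z = 0. Lengths are in m, angles in rad, forces in N, time in s.
With the tool pointing down it reaches from about 0.375 to 0.9 m from the base axis. Payload 3.1 kg.
Tool frame: the origin (TCP) lies at the centre of the arm's flange, where the gripper is bolted on; the fingertips stand 182 mm ahead of it and the grasp point (between the pads) lies 164 mm ahead of it; z points along the fingers, x is the direction in which the jaws open and shut, and the axes are right-handed (so a half turn about z gives the same grasp; the last joint's range is limited). The gripper opens to 87 mm and grips with 3 to 60 N. Pads are 19 mm wide; open, the fingers measure 117 mm over their backs; the gripper's body (75 mm by 190 mm) begins 51 mm behind the grasp point.
Start: joints at [-1.458, 0.527, 1.433, -0, 1.181, -0.178], TCP at [0.179, -0.599, 0.405] pointing down, gripper open.
Joint ranges: [-3.08, 3.08], [-0.75, 2.2], [0.22, 2.44], [-1.43, 4.57], [0, 2.65], [-2.85, 2.85]. Speed limits (rad/s): [2.79, 2.79, 3.14, 3.14, 3.14, 3.14].

### API

Orientations are given as a unit quaternion [x, y, z, w].
In Python, from rig import status, eyes, robot gives the robot as it stands. The module is installed in compiled form; this text tells all that it offers.
- The arm moves only by the tool step_arm, never from a script. Its argument "steps" is a list of rows, each a list of 7 numbers: the closure, from -1 (fully open) to 1 (shut), so that 0 is half open, then the shift along the tool's x, y, z each as a share of 0.025 m, from -1 to 1, then the turn, a rotation vector about the tool's x, y, z each as a share of 8 degrees, from -1 to 1. In form: [[jaw, dx, dy, dz, rx, ry, rz], ...]. A call has exactly 10 rows; each row shifts and turns the commanded pose from where the row before left it, along the tool's axes as they then stand; what a row does not reach is not made up. A row lasts 1/10 s, in which the tool goes at most 50 mm and 8.59 degrees, less where a joint would pass 70% of its speed; a pose out of reach is approached as far as the arm can. A call with a number of a shift or a turn outside -1 to 1 is refused whole. A call with a gripper value outside its range is refused whole. The fingers move at their own pace and stop on an object; "squeeze" is the grip in N (left out, the last holds). Time passes only in rows, so rows that do not move let the fingers close, or fill a call up. It gives the time, the measured TCP pose, the force and the opening at its end, in the units of the state.
- status.get_obs(): the state, without advancing time (a new reading comes with each control period).
- eyes.camera(name): name is "scene" or "top" or "wrist"; returns (picture, depth): 384x512x3 uint8, red, green, blue; 384x512 float32, m along the optical axis (not along the pixel's ray), 0 where there is no reading.
- eyes.camera_info(name): a dict with "K" (3x3 intrinsics, pixels), "R" (3x3) and "t" (3): a world point X has camera coordinates R X + t. Camera axes: x right, y down, z forward; pixel columns grow to the right and rows downward; lengths in m; the calibration is good to about 2 mm. A picture is of the moment at which its call begins: read the wrist's pose just before it. camera_info takes no time and is no camera call; for the wrist camera it gives the pose at the moment of the call.
- robot.hand_in(): hands the job in, once; it reports no verdict.
The state is a dict: "time": time; "q": joint angles; "joint_velocities": joint speeds; "joint_torque": joint torques, N m; "position": TCP position; "tool_rot": TCP orientation; "ft_force": force on the tool from outside, world axes, zero at the start; "moment": the same for the moment, N m; "grip_width": finger opening in m.
Only numpy, scipy, OpenCV 4.12 (cv2) and the standard library are available. Lean on these libraries where they do the work, as an engineer would, in place of code of your own. Each camera call takes 0.05 s, during which the arm holds its last target.

### The job

One of the four lid-clip leaf springs clamped in the test blocks has gone tired. Press the free tips down gently to feel which one yields far too easily, and hold that one down just on its stop for a moment with less than 9 N, which a sound spring would not allow; then put the copper ring over the stud on its block, flat on the collar. Never push on a spring or its block with more than 25 N, and leave the other things on the bench where they are.

Things in the scene. Friction and masses are not known exactly. Their poses are not given: they have to be found in the camera images.
- block_a: steel test block fixed to the table, base 170 x 44 x 12 mm; the four look alike but for the height of the stop post. Origin: centre of the base's underside. Own x points from the spring's free tip to the clamp (x +30 to +85 mm, 44 wide, top 71 mm up). The spring, a steel strip 16 wide and 3 mm thick, underside 56 mm up, runs from the clamp's edge at x +30 to x -78 mm
- block_b: steel test block fixed to the table, base 170 x 44 x 12 mm; the four look alike but for the height of the stop post. Origin: centre of the base's underside. Own x points from the spring's free tip to the clamp (x +30 to +85 mm, 44 wide, top 71 mm up). The spring, a steel strip 16 wide and 3 mm thick, underside 56 mm up, runs from the clamp's edge at x +30 to x -78 mm
- block_c: steel test block fixed to the table, base 170 x 44 x 12 mm; the four look alike but for the height of the stop post. Origin: centre of the base's underside. Own x points from the spring's free tip to the clamp (x +30 to +85 mm, 44 wide, top 71 mm up). The spring, a steel strip 16 wide and 3 mm thick, underside 56 mm up, runs from the clamp's edge at x +30 to x -78 mm
- block_d: steel test block fixed to the table, base 170 x 44 x 12 mm; the four look alike but for the height of the stop post. Origin: centre of the base's underside. Own x points from the spring's free tip to the clamp (x +30 to +85 mm, 44 wide, top 71 mm up). The spring, a steel strip 16 wide and 3 mm thick, underside 56 mm up, runs from the clamp's edge at x +30 to x -78 mm
- tip_a (a point): top centre of the round pad (18 mm wide) at the free tip of block_a's spring, x -70 mm, 63 mm up at rest; moves with it. A rigid post stops it after 7 to 12 mm, differing by block. A sound spring resists with 1.5-1.7 N per mm from zero at rest (12-18 N at its stop), the tired one about 0.5 N per mm (about 5 N); then force climbs steeply, over 20 N per mm
- tip_b (a point): top centre of the round pad (18 mm wide) at the free tip of block_b's spring, x -70 mm, 63 mm up at rest; moves with it. A rigid post stops it after 7 to 12 mm, differing by block. A sound spring resists with 1.5-1.7 N per mm from zero at rest (12-18 N at its stop), the tired one about 0.5 N per mm (about 5 N); then force climbs steeply, over 20 N per mm
- tip_c (a point): top centre of the round pad (18 mm wide) at the free tip of block_c's spring, x -70 mm, 63 mm up at rest; moves with it. A rigid post stops it after 7 to 12 mm, differing by block. A sound spring resists with 1.5-1.7 N per mm from zero at rest (12-18 N at its stop), the tired one about 0.5 N per mm (about 5 N); then force climbs steeply, over 20 N per mm
- tip_d (a point): top centre of the round pad (18 mm wide) at the free tip of block_d's spring, x -70 mm, 63 mm up at rest; moves with it. A rigid post stops it after 7 to 12 mm, differing by block. A sound spring resists with 1.5-1.7 N per mm from zero at rest (12-18 N at its stop), the tired one about 0.5 N per mm (about 5 N); then force climbs steeply, over 20 N per mm
- stud_a (a point): foot of the upright marking stud on the clamp of block_a, at x +58 mm of its block, 79 mm above the table: stud 10 mm diameter, 36 mm high above this point, on a round collar 34 mm diameter and 8 mm high. A ring put over the stud rests on the collar, its underside at this point
- stud_b (a point): foot of the upright marking stud on the clamp of block_b, at x +58 mm of its block, 79 mm above the table: stud 10 mm diameter, 36 mm high above this point, on a round collar 34 mm diameter and 8 mm high. A ring put over the stud rests on the collar, its underside at this point
- stud_c (a point): foot of the upright marking stud on the clamp of block_c, at x +58 mm of its block, 79 mm above the table: stud 10 mm diameter, 36 mm high above this point, on a round collar 34 mm diameter and 8 mm high. A ring put over the stud rests on the collar, its underside at this point
- stud_d (a point): foot of the upright marking stud on the clamp of block_d, at x +58 mm of its block, 79 mm above the table: stud 10 mm diameter, 36 mm high above this point, on a round collar 34 mm diameter and 8 mm high. A ring put over the stud rests on the collar, its underside at this point
- ring_mid (a point): centre (7 mm above its underside) of the loose marker ring of copper, lying flat: 44 mm outer and 24 mm inner diameter, 14 mm high, 60 g
- cup: small aluminium cup, 58 mm diameter, 55 mm high; a bystander, to be left alone. Origin: centre of its underside
- bowl: copper bowl, 84 mm diameter, 40 mm high; a bystander, to be left alone. Origin: centre of its underside
- lid_knob: turned wooden lid knob, 28 mm diameter, 32 mm high; a bystander, to be left alone. Origin: centre of its underside
- rivet_jar: closed glass jar, 60 mm diameter, 75 mm high; a bystander, to be left alone. Origin: centre of its underside
- pot_lid: aluminium pot lid, 124 mm diameter, 35 mm high with its knob; a bystander, to be left alone. Origin: centre of its underside
Things that resemble listed ones, but are neither listed nor needed, are in the scene too. What is shaped like the block_c but blue or green is not meant.

How it is judged:
On the way, in this order (a step that is already met when the one before it is completed fails the run):
1. a spring is held down on its stop (within 1.5 mm) with less than 9 N, which only the tired one allows (((z of tip_a in the frame of block_a below 0.0547 m and contact force between anything else and block_a between 2 and 9 N) or (z of tip_b in the frame of block_b below 0.0562 m and contact force between anything else and block_b between 2 and 9 N) or (z of tip_c in the frame of block_c below 0.0547 m and contact force between anything else and block_c between 2 and 9 N) or (z of tip_d in the frame of block_d below 0.0532 m and contact force between anything else and block_d between 2 and 9 N))), for 0.2 s.
2. the ring is round the tired spring's stud (((horizontal distance between ring_mid and stud_a below 0.009 m and z of ring_mid in the frame of stud_a between 0.004 and 0.028 m and z of tip_a in the frame of block_a between 0.0615 and 0.06285 m) or (horizontal distance between ring_mid and stud_b below 0.009 m and z of ring_mid in the frame of stud_b between 0.004 and 0.028 m and z of tip_b in the frame of block_b between 0.0615 and 0.06285 m) or (horizontal distance between ring_mid and stud_c below 0.009 m and z of ring_mid in the frame of stud_c between 0.004 and 0.028 m and z of tip_c in the frame of block_c between 0.0615 and 0.06285 m) or (horizontal distance between ring_mid and stud_d below 0.009 m and z of ring_mid in the frame of stud_d between 0.004 and 0.028 m and z of tip_d in the frame of block_d between 0.0615 and 0.06285 m))), for 0.2 s.
At the end, for the whole second after the job is handed in: The ring is round the tired spring's stud (centre within 9 mm of its axis), flat on the collar (within 3 mm), let go and at rest, that spring free again. (The judge knows the tired spring by the 0.3 mm that its tip has sagged, too little to be measured here.) (((horizontal distance between ring_mid and stud_a below 0.009 m and z of ring_mid in the frame of stud_a between 0.004 and 0.01 m and z of tip_a in the frame of block_a between 0.0615 and 0.06285 m) or (horizontal distance between ring_mid and stud_b below 0.009 m and z of ring_mid in the frame of stud_b between 0.004 and 0.01 m and z of tip_b in the frame of block_b between 0.0615 and 0.06285 m) or (horizontal distance between ring_mid and stud_c below 0.009 m and z of ring_mid in the frame of stud_c between 0.004 and 0.01 m and z of tip_c in the frame of block_c between 0.0615 and 0.06285 m) or (horizontal distance between ring_mid and stud_d below 0.009 m and z of ring_mid in the frame of stud_d between 0.004 and 0.01 m and z of tip_d in the frame of block_d between 0.0615 and 0.06285 m)) and angle between ring_mid's own z axis and vertical below 0.15 rad and linear speed of ring below 0.02 m/s); the robot touches nothing.
It fails at once if a spring or its block is pushed with more than 25 N (contact force between anything else and block_a above 25 N or contact force between anything else and block_b above 25 N or contact force between anything else and block_c above 25 N or contact force between anything else and block_d above 25 N).
It fails at once if a bystander is moved by more than 30 mm (distance of any of cup, bowl, lid_knob, rivet_jar, pot_lid from where it was at the start of the episode above 0.03 m).
It also fails if it takes over 72 s, if anything falls off the work surface, if the arm or the gripper's body presses on something with over 40 N, if the wrist force passes 120 N, or if a joint passes its speed limit or range.

## Working session

There is one attempt and no reset: what is moved stays moved. The work goes in short steps, Python scripts to look and compute and a tool call to move; the robot and the scene stay as the last step left them, time stands still between calls to the robot, and variables do not carry over. Pictures are saved under pics/ and viewed, and the job is handed in when it is done.

Besides the shell and the picture viewer there is one more tool, called after "Call:" as name(argument=value, ...) on one line, values as JSON. step_arm: Moves the arm, as the interface text tells. Its arguments: {"type":"object","properties":{"steps":{"type":"array"},"squeeze":{"type":"number"}},"required":["steps"]}

```bash
mkdir -p pics
python3 - <<'E'
from rig import status, eyes, robot
import cv2,numpy as np
o=status.get_obs()
for k,v in o.items(): print(k,np.round(v,3))
for n in ["scene","top"]:
    p,d=eyes.camera(n); cv2.imwrite(f"pics/{n}0.png",p[:,:,::-1]); np.savez(f"{n}0.npz",p=p,d=d,**eyes.camera_info(n))
    print(n,{k:np.round(v,3).tolist() for k,v in eyes.camera_info(n).items()})
E
```

```text
time 0.0
q [-1.459  0.528  1.434 -0.     1.181 -0.178]
joint_velocities [-0.    -0.001  0.001  0.     0.    -0.001]
joint_torque [-1.0000e-03 -4.4004e+01 -1.7659e+01  6.3000e-02  5.8000e-02 -0.0000e+00]
position [ 0.179 -0.598  0.404]
tool_rot [ 0.802 -0.597 -0.001 -0.001]
ft_force [-0.62  -0.707  0.128]
moment [ 0.005  0.023 -0.02 ]
grip_width 0.087
scene {'K': [[403.143, 0.0, 253.859], [0.0, 403.143, 192.033], [0.0, 0.0, 1.0]], 'R': [[0.779, 0.627, -0.003], [0.353, -0.442, -0.824], [-0.518, 0.641, -0.566]], 't': [-0.383, -0.114, 1.521]}
top {'K': [[400.117, 0.0, 256.86], [0.0, 400.117, 191.397], [0.0, 0.0, 1.0]], 'R': [[0.017, -0.999, 0.027], [-0.988, -0.021, -0.154], [0.155, -0.024, -0.988]], 't': [-0.022, 0.486, 1.164]}
```

View pics/scene0.png

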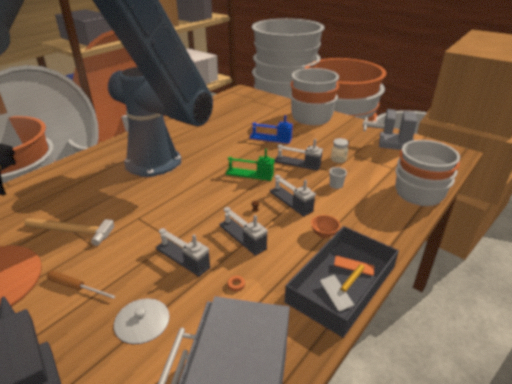

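View pics/top0.png

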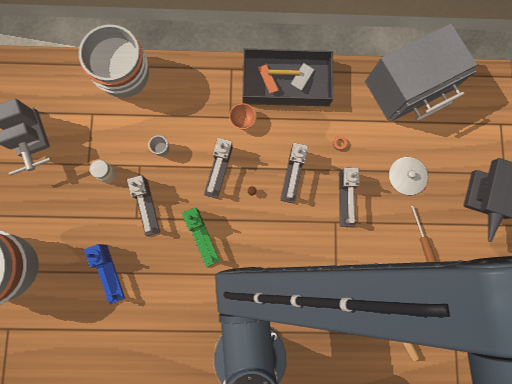

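The top view shows four steel blocks, at about (144,205), (218,168), (294,172) and (349,197). The blue one at (104,273) and the green one at (200,237) are decoys. The copper ring is at (341,143), the bowl at (243,116), the cup at (158,145), the jar at (101,171), the knob at (252,190) and the lid at (408,176).

```bash
cat > h.py <<'E'
import numpy as np,cv2
def cloud(f):
    z=np.load(f);d=z['d'];K,R,t=z['K'],z['R'],z['t']
    v,u=np.mgrid[:d.shape[0],:d.shape[1]]
    X=np.stack([(u-K[0,2])/K[0,0]*d,(v-K[1,2])/K[1,1]*d,d],-1)
    return z['p'],(X-t)@R
E
python3 - <<'E'
from h import *
p,W=cloud('top0.npz')
for n,(u,v) in dict(w=(144,205),x=(218,168),y=(294,172),z=(349,197)).items():
    m=np.zeros(W.shape[:2],bool); m[v-38:v+38,u-22:u+22]=1
    Z=W[...,2]
    s=m&(Z>.045)&(Z<.068); c=m&(Z>.0685)&(Z<.075); st=m&(Z>.084)
    fl=m&(Z<.003)&(Z>-.02)
    P=W[s][:,:2]; 
    cl=W[c][:,:2].mean(0) if c.sum() else None
    allp=W[m&(Z>.045)][:,:2]; rect=cv2.minAreaRect(allp.astype(np.float32))
    print(n,s.sum(),c.sum(),st.sum(),'table',np.round(np.median(W[m&(abs(Z)<.008)][:,2]),4),'spring z',np.round(np.percentile(W[s][:,2],[5,50,95]),4),'clamp',cl,'rect',rect,'stud',W[st].mean(0) if st.sum() else None, W[st][:,2].max() if st.sum() else 0)
p,W=cloud('top0.npz')
q=W[134:153,330:352]; print('ring',q[...,2].max(), q[q[...,2]>.009].mean(0))
big=cv2.resize(p[125:255,125:375][:,:,::-1],None,fx=3.2,fy=3.2,interpolation=cv2.INTER_CUBIC);cv2.imwrite('pics/c1.png',big)
E
```

```text
w 289 137 38 table -0.0006 spring z [0.051  0.0585 0.0674] clamp [0.48892012 0.33954552] rect ((0.3686673641204834, 0.21650701761245728), (0.40658020973205566, 0.12071086466312408), 54.55323028564453) stud [0.39494947 0.17717008 0.66427539] 1.2254567585575966
x 249 136 23 table -0.0005 spring z [0.0531 0.059  0.0669] clamp [0.60734424 0.09455909] rect ((0.4665483236312866, 0.08704565465450287), (0.3512515723705292, 0.08892716467380524), 8.918365478515625) stud [0.5011664  0.06664296 0.49515127] 1.2254567585575966
y 239 137 32 table -0.0004 spring z [0.0534 0.0591 0.0667] clamp [ 0.59945368 -0.13266821] rect ((0.4583415985107422, -0.07893460988998413), (0.057295192033052444, 0.3647627532482147), 68.0200424194336) stud [ 0.46836821 -0.06811794  0.59376691] 1.2254567585575966
z 269 136 34 table -0.0002 spring z [0.0513 0.0591 0.0664] clamp [ 0.53041444 -0.28846212] rect ((0.38818490505218506, -0.18274083733558655), (0.13656717538833618, 0.41269874572753906), 42.26394271850586) stud [ 0.4222111  -0.1452207   0.63268348] 1.2254567585575966
ring 1.2254567585575966 [ 0.63825655 -0.26043958  0.05617775]
```

View pics/c1.png

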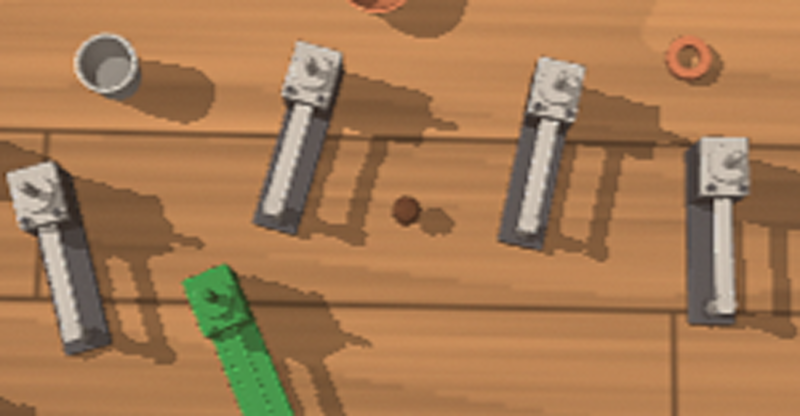

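Run:
```python
from h import *
p,W=cloud('top0.npz'); Z=W[...,2]; ok=Z<.13
for n,(u,v) in dict(w=(144,205),x=(218,168),y=(294,172),z=(349,197)).items():
    m=np.zeros(W.shape[:2],bool); m[v-38:v+38,u-22:u+22]=1; m&=ok
    if n=='w': m[:, 166:]=0
    c=m&(Z>.066)&(Z<.075); s=m&(Z>.053)&(Z<.0655); st=m&(Z>.09)
    cc=np.array(cv2.minAreaRect(W[c][:,:2].astype(np.float32))[0]); 
    rc=cv2.minAreaRect(W[c][:,:2].astype(np.float32))
    S=W[s][:,:2]; S=S[np.linalg.norm(S-cc,axis=1)>.035]
    vx,vy,x0,y0=cv2.fitLine(S.astype(np.float32),cv2.DIST_HUBER,0,.01,.01).ravel()
    d=np.array([vx,vy]); d*=np.sign(d@(cc-[x0,y0]))
    t=(S-[x0,y0])@d; 
    e=np.array([x0,y0])+d*np.percentile(t,1)
    a=np.arctan2(d[1],d[0]); lat=(cc-[x0,y0])@[-d[1],d[0]]
    # from clamp centre (x=57.5) : tip at -127.5 mm
    print(n,'clamp',cc.round(4),np.round(rc[1],4),'ang',np.degrees(a).round(1),'lat',lat.round(4),'len',np.ptp(t).round(3),'end->tip',(e+d*.008).round(4),'clamp->tip',(cc-d*.1275).round(4),'stud',np.median(W[st],0).round(4))
q=W[130:156,326:356].reshape(-1,3); q=q[(q[:,2]>.009)&(q[:,2]<.02)]; print('ring',cv2.minEnclosingCircle(q[:,:2].astype(np.float32)),q.mean(0),q[:,2].max())
```

```text
w clamp [0.4904 0.3406] [0.0563 0.0445] ang 16.9 lat 0.0 len 0.101 end->tip [0.3691 0.3037] clamp->tip [0.3684 0.3035] stud [0.4903 0.3383 0.1085]
x clamp [0.6095 0.0947] [0.0444 0.0549] ang -14.7 lat 0.0002 len 0.1 end->tip [0.4876 0.1263] clamp->tip [0.4862 0.127 ] stud [0.6072 0.0939 0.1106]
y clamp [ 0.5508 -0.1236] [0.0436 0.1551] ang -3.0 lat -0.0091 len 0.157 end->tip [ 0.4757 -0.1105] clamp->tip [ 0.4235 -0.1168] stud [ 0.5997 -0.1326  0.1112]
z clamp [ 0.4777 -0.2886] [0.0445 0.1609] ang 10.1 lat -0.0098 len 0.163 end->tip [ 0.4059 -0.2915] clamp->tip [ 0.3522 -0.311 ] stud [ 0.5309 -0.2883  0.1099]
ring ((0.6512990593910217, -0.2706568241119385), 0.022353846579790115) [ 0.65067188 -0.27058022  0.01326843] 0.018197822964835454
```

Run:
```python
from h import *
p,W=cloud('top0.npz'); Z=W[...,2]; ok=Z<.13
for n,(u,v) in dict(w=(144,205),x=(218,168),y=(294,172),z=(349,197)).items():
    m=np.zeros(W.shape[:2],bool); m[v-38:v+38,u-22:u+22]=1; m&=ok
    if n=='w': m[:, 166:]=0
    c=m&(Z>.066)&(Z<.075)
    k,l,stt,_=cv2.connectedComponentsWithStats(c.astype(np.uint8)); c=l==1+np.argmax(stt[1:,4])
    s=m&(Z>.053)&(Z<.0655)
    rc=cv2.minAreaRect(W[c][:,:2].astype(np.float32)); cc=np.array(rc[0])
    S=W[s][:,:2]; S=S[np.linalg.norm(S-cc,axis=1)>.04]
    vx,vy,x0,y0=cv2.fitLine(S.astype(np.float32),cv2.DIST_HUBER,0,.01,.01).ravel()
    d=np.array([vx,vy]); d*=np.sign(d@(cc-[x0,y0])); t=(S-[x0,y0])@d
    e=np.array([x0,y0])+d*np.percentile(t,1); a=np.arctan2(d[1],d[0]); lat=(cc-[x0,y0])@[-d[1],d[0]]
    print(n,'clamp',cc.round(4),np.round(rc[1],4),'ang',np.degrees(a).round(1),'lat',lat.round(4),'len',np.ptp(t).round(3),'end->tip',(e+d*.008).round(4),'clamp->tip',(cc-d*.1275).round(4))
```

```text
w clamp [0.4904 0.3406] [0.0563 0.0445] ang 17.0 lat -0.0001 len 0.096 end->tip [0.3691 0.3036] clamp->tip [0.3685 0.3033]
x clamp [0.6095 0.0947] [0.0444 0.0549] ang -14.7 lat 0.0003 len 0.094 end->tip [0.4876 0.1263] clamp->tip [0.4862 0.127 ]
y clamp [ 0.6003 -0.1335] [0.0436 0.0542] ang -11.0 lat -0.0004 len 0.095 end->tip [ 0.477 -0.109] clamp->tip [ 0.4751 -0.1091]
z clamp [ 0.5316 -0.2893] [0.0525 0.0447] ang 0.2 lat -0.0 len 0.093 end->tip [ 0.4056 -0.2896] clamp->tip [ 0.4041 -0.2896]
```

Call:
step_arm(steps=[[1,0,0,1,0,0,0.7],[1,0,0,1,0,0,0.7],[1,0,0,1,0,0,0.69],[1,-0.9,-0.65,0,0,0,0],[1,-0.9,-0.65,0,0,0,0],[1,-0.9,-0.65,0,0,0,0],[1,-0.9,-0.65,0,0,0,0],[1,-0.9,-0.65,0,0,0,0],[1,-0.9,-0.65,0,0,0,0],[1,-0.9,-0.65,0,0,0,0]], squeeze=10)

```text
time: 1.1
position: [0.2936, -0.4403, 0.3294]
tool_rot: [-0.707, 0.708, 0.0, 0.0]
ft_force: [0.4, -0.5, -0.9]
grip_width: 0.0148
```

Call:
step_arm(steps=[[1,-0.86,-0.63,0,0,0,0],[1,-0.86,-0.63,0,0,0,0],[1,-0.86,-0.63,0,0,0,0],[1,-0.86,-0.63,0,0,0,0],[1,-0.86,-0.63,0,0,0,0],[1,-0.86,-0.63,0,0,0,0],[1,-0.86,-0.63,0,0,0,0],[1,0,0,0.9,0,0,0],[1,0,0,0.9,0,0,0],[1,0,0,0.2,0,0,0]])

```text
time: 2.1
position: [0.4031, -0.29, 0.2778]
tool_rot: [-0.707, 0.707, 0.002, 0.0]
ft_force: [0.1, 0.8, 0.2]
grip_width: 0.0007
```

Run:
```python
from rig import status, eyes
import cv2,numpy as np
o=status.get_obs(); print(o['position'],o['ft_force'],o['tool_rot'],o['grip_width'])
p,d=eyes.camera("wrist"); np.savez("wr1.npz",p=p,d=d,**eyes.camera_info("wrist"));cv2.imwrite("pics/wr1.png",p[:,:,::-1])
i=eyes.camera_info("wrist"); print(-i['R'].T@i['t'], i['R'].round(2))
```

```text
[ 0.40311212 -0.2900318   0.27784842] [0.12870058 0.76869305 0.21997214] [-7.06977411e-01  7.07232123e-01  2.37575083e-03  1.42255450e-04] 0.0006561133859740785
[ 0.47151779 -0.29109641  0.2575601 ] [[-0.   -1.   -0.  ]
 [-0.97 -0.    0.26]
 [-0.26  0.   -0.97]]
```

View pics/wr1.png

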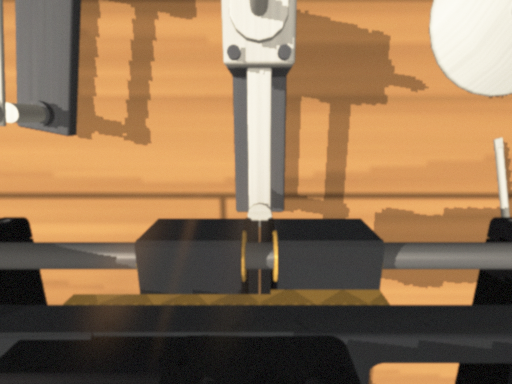

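The wrist picture shows the closed fingers, with their seam at about (260,255), centred on block z's strip. The pad is at (260,212). I'll press it gently now.

Call:
step_arm(steps=[[1,0,0,0.3,0,0,0],[1,0,0,0.3,0,0,0],[1,0,0,0.3,0,0,0],[1,0,0,0.3,0,0,0],[1,0,0,0.05,0,0,0],[1,0,0,0.05,0,0,0],[1,0,0,0.05,0,0,0],[1,0,0,0.05,0,0,0],[1,0,0,0.05,0,0,0],[1,0,0,0,0,0,0]])

```text
time: 3.15
position: [0.4036, -0.291, 0.2438]
tool_rot: [-0.707, 0.707, -0.0, -0.0]
ft_force: [-1.4, 0.7, 3.5]
grip_width: 0.0004
```

Call:
step_arm(steps=[[1,0,0,0.05,0,0,0],[1,0,0,0.05,0,0,0],[1,0,0,0,0,0,0],[1,0,0,0,0,0,0],[1,0,0,0,0,0,0],[1,0,0,0,0,0,0],[1,0,0,0,0,0,0],[1,0,0,0,0,0,0],[1,0,0,0,0,0,0],[1,0,0,0,0,0,0]])

```text
time: 4.15
position: [0.4035, -0.291, 0.2415]
tool_rot: [-0.707, 0.707, -0.0, -0.0]
ft_force: [-2.0, 0.7, 6.2]
grip_width: 0.0005
```

Block z gives about 6 N at 3.5 mm, so it is sound. Next is block y.

Call:
step_arm(steps=[[1,0,0,-0.65,0,0,0],[1,0,0,-0.65,0,0,0],[1,-0.91,-0.362,0,0,0,0],[1,-0.91,-0.362,0,0,0,0],[1,-0.91,-0.362,0,0,0,0],[1,-0.91,-0.362,0,0,0,0],[1,-0.91,-0.362,0,0,0,0],[1,-0.91,-0.362,0,0,0,0],[1,-0.91,-0.362,0,0,0,0],[1,-0.91,-0.362,0,0,0,0]])

```text
time: 5.15
position: [0.4764, -0.108, 0.2732]
tool_rot: [-0.707, 0.708, 0.0, 0.0]
ft_force: [1.0, -0.2, -0.4]
grip_width: 0.0007
```

Run:
```python
from rig import status, eyes
import cv2,numpy as np
o=status.get_obs(); print(o['position'],o['ft_force'])
p,d=eyes.camera("wrist");cv2.imwrite("pics/wr2.png",p[:,:,::-1])
```

```text
[ 0.47639985 -0.1080012   0.27321913] [ 0.96887623 -0.19526905 -0.44405292]
```

View pics/wr2.png

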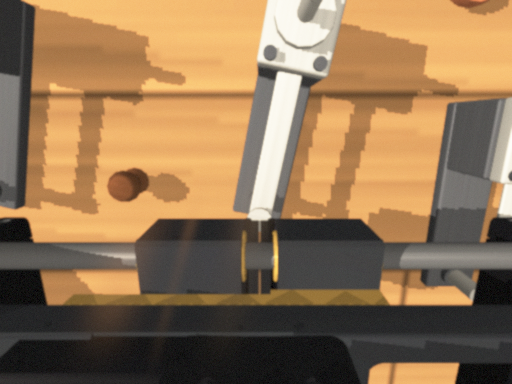

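Block y's pad is at (262,212), under the seam at 260, and the knob at (128,185) is clear.

Call:
step_arm(steps=[[1,0,0,0.5,0,0,0],[1,0,0,0.5,0,0,0],[1,0,0,0.07,0,0,0],[1,0,0,0.07,0,0,0],[1,0,0,0.07,0,0,0],[1,0,0,0.07,0,0,0],[1,0,0,0,0,0,0],[1,0,0,0,0,0,0],[1,0,0,0,0,0,0],[1,0,0,0,0,0,0]])

```text
time: 6.2
position: [0.4757, -0.1089, 0.2422]
tool_rot: [-0.707, 0.707, 0.0, -0.0]
ft_force: [-2.3, 1.5, 5.5]
grip_width: 0.0005
```

Block y is sound too. Next is block x.

Call:
step_arm(steps=[[1,0,0,-0.65,0,0,0],[1,0,0,-0.65,0,0,0],[1,-1,-0.05,0,0,0,0],[1,-1,-0.05,0,0,0,0],[1,-1,-0.05,0,0,0,0],[1,-1,-0.05,0,0,0,0],[1,-1,-0.05,0,0,0,0],[1,-1,-0.05,0,0,0,0],[1,-1,-0.05,0,0,0,0],[1,-1,-0.05,0,0,0,0]])

```text
time: 7.2
position: [0.4867, 0.0918, 0.2743]
tool_rot: [-0.707, 0.708, -0.001, 0.001]
ft_force: [0.5, -0.1, -0.9]
grip_width: 0.0004
```

Call:
step_arm(steps=[[1,-0.7,0,0,0,0,0],[1,-0.7,0,0,0,0,0],[1,0,0,0.5,0,0,0],[1,0,0,0.5,0,0,0],[1,0,0,0.1,0,0,0],[1,0,0,0.1,0,0,0],[1,0,0,0.1,0,0,0],[1,0,0,0,0,0,0],[1,0,0,0,0,0,0],[1,0,0,0,0,0,0]])

```text
time: 8.2
position: [0.4859, 0.1257, 0.2422]
tool_rot: [-0.707, 0.708, 0.0, -0.0]
ft_force: [-2.5, 1.1, 6.9]
grip_width: 0.0004
```

Run:
```python
from rig import status, eyes
import cv2,numpy as np
o=status.get_obs(); print(o['position'],o['ft_force'])
p,d=eyes.camera("wrist");cv2.imwrite("pics/wr3.png",p[:,:,::-1])
```

```text
[0.48592245 0.12568576 0.2421691 ] [-2.50130321  1.11080514  6.87870819]
```

View pics/wr3.png

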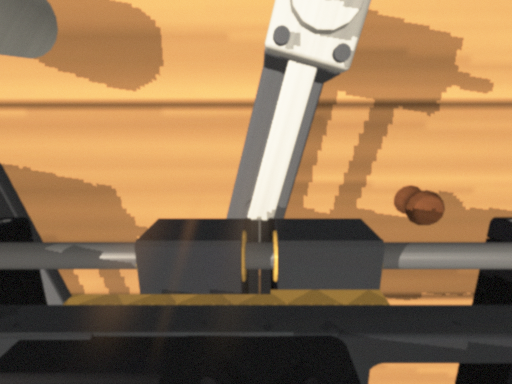

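Block x is sound as well, with 6.9 N at 3 mm. That leaves block w as the tired one, and I'll confirm it by feel. I'm lifting higher to clear the green decoy's stud.

Call:
step_arm(steps=[[1,0,0,-1,0,0,0],[1,0,0,-1,0,0,0],[1,0,0,-1,0,0,0],[1,0,0,-0.4,0,0,0],[1,-0.89,0.585,0,0,0,0],[1,-0.89,0.585,0,0,0,0],[1,-0.89,0.585,0,0,0,0],[1,-0.89,0.585,0,0,0,0],[1,-0.89,0.585,0,0,0,0],[1,-0.89,0.585,0,0,0,0]])

```text
time: 9.25
position: [0.3982, 0.2601, 0.3261]
tool_rot: [-0.707, 0.708, 0.0, -0.0]
ft_force: [-0.2, 0.3, 0.4]
grip_width: 0.0005
```

Call:
step_arm(steps=[[1,-0.89,0.585,0,0,0,0],[1,-0.89,0.585,0,0,0,0],[1,0,0,0.7,0,0,0],[1,0,0,0.7,0,0,0],[1,0,0,0.7,0,0,0],[1,0,0,0,0,0,0],[1,0,0,0,0,0,0],[1,0,0,0,0,0,0],[1,0,0,0,0,0,0],[1,0,0,0,0,0,0]])

```text
time: 10.25
position: [0.3698, 0.3041, 0.2747]
tool_rot: [-0.707, 0.708, -0.0, 0.001]
ft_force: [0.2, -0.1, -0.4]
grip_width: 0.0009
```

Run:
```python
from rig import status, eyes
import cv2,numpy as np
o=status.get_obs(); print(o['position'],o['ft_force'])
p,d=eyes.camera("wrist");cv2.imwrite("pics/wr4.png",p[:,:,::-1])
```

```text
[0.36976489 0.30411809 0.27467229] [ 0.16499389 -0.11258657 -0.35346332]
```

View pics/wr4.png

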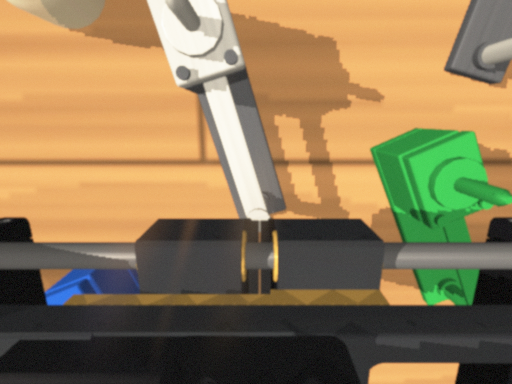

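Call:
step_arm(steps=[[1,0,0,0.5,0,0,0],[1,0,0,0.5,0,0,0],[1,0,0,0.08,0,0,0],[1,0,0,0.08,0,0,0],[1,0,0,0.08,0,0,0],[1,0,0,0.08,0,0,0],[1,0,0,0,0,0,0],[1,0,0,0,0,0,0],[1,0,0,0,0,0,0],[1,0,0,0,0,0,0]])

```text
time: 11.3
position: [0.3695, 0.3041, 0.2412]
tool_rot: [-0.707, 0.707, -0.0, 0.0]
ft_force: [-1.2, -0.0, 1.0]
grip_width: 0.0005
```

Only 1 N at about 4 mm, so block w is the tired one. I'm going deeper in small steps.

Call:
step_arm(steps=[[1,0,0,0.04,0,0,0],[1,0,0,0.04,0,0,0],[1,0,0,0.04,0,0,0],[1,0,0,0,0,0,0],[1,0,0,0,0,0,0],[1,0,0,0,0,0,0],[1,0,0,0,0,0,0],[1,0,0,0,0,0,0],[1,0,0,0,0,0,0],[1,0,0,0,0,0,0]])

```text
time: 12.3
position: [0.3696, 0.3041, 0.238]
tool_rot: [-0.707, 0.707, -0.0, 0.0]
ft_force: [-0.9, 0.2, 4.0]
grip_width: 0.0008
```

Call:
step_arm(steps=[[1,0,0,0.004,0,0,0],[1,0,0,0.004,0,0,0],[1,0,0,0.004,0,0,0],[1,0,0,0.004,0,0,0],[1,0,0,0.004,0,0,0],[1,0,0,0,0,0,0],[1,0,0,0,0,0,0],[1,0,0,0,0,0,0],[1,0,0,0,0,0,0],[1,0,0,0,0,0,0]])

```text
time: 13.3
position: [0.3696, 0.3041, 0.2375]
tool_rot: [-0.707, 0.707, -0.0, 0.0]
ft_force: [-0.7, -0.1, 4.5]
grip_width: 0.0003
```

Call:
step_arm(steps=[[1,0,0,0.004,0,0,0],[1,0,0,0.004,0,0,0],[1,0,0,0.004,0,0,0],[1,0,0,0.004,0,0,0],[1,0,0,0.004,0,0,0],[1,0,0,0,0,0,0],[1,0,0,0,0,0,0],[1,0,0,0,0,0,0],[1,0,0,0,0,0,0],[1,0,0,0,0,0,0]])

```text
time: 14.3
position: [0.3696, 0.3041, 0.237]
tool_rot: [-0.707, 0.707, -0.0, 0.0]
ft_force: [-1.1, -0.3, 4.3]
grip_width: 0.0004
```

Call:
step_arm(steps=[[1,0,0,0.004,0,0,0],[1,0,0,0.004,0,0,0],[1,0,0,0.004,0,0,0],[1,0,0,0.004,0,0,0],[1,0,0,0.004,0,0,0],[1,0,0,0,0,0,0],[1,0,0,0,0,0,0],[1,0,0,0,0,0,0],[1,0,0,0,0,0,0],[1,0,0,0,0,0,0]])

```text
time: 15.3
position: [0.3696, 0.3041, 0.2365]
tool_rot: [-0.707, 0.707, -0.0, 0.0]
ft_force: [-0.8, 0.1, 4.0]
grip_width: 0.0003
```

Call:
step_arm(steps=[[1,0,0,0.004,0,0,0],[1,0,0,0.004,0,0,0],[1,0,0,0.004,0,0,0],[1,0,0,0.004,0,0,0],[1,0,0,0.004,0,0,0],[1,0,0,0,0,0,0],[1,0,0,0,0,0,0],[1,0,0,0,0,0,0],[1,0,0,0,0,0,0],[1,0,0,0,0,0,0]])

```text
time: 16.3
position: [0.3696, 0.3041, 0.2362]
tool_rot: [-0.707, 0.707, -0.0, 0.0]
ft_force: [-0.8, 1.0, 7.0]
grip_width: 0.0006
```

Run:
```python
from rig import status, eyes
for i in range(8):
    o=status.get_obs(); print(o['time'],o['position'][2].round(5),o['ft_force'].round(2)); eyes.camera("wrist")
```

```text
16.3 0.2362 [-0.84  1.01  7.01]
16.35 0.23622 [-0.97 -0.54  5.83]
16.4 0.23618 [-1.49 -0.35  6.69]
16.45 0.23619 [0.08 0.93 6.25]
16.5 0.23619 [-0.18  0.37  7.37]
16.55 0.2362 [-0.46  0.42  7.15]
16.6 0.2362 [-0.26  1.03  6.68]
16.65 0.23619 [-0.49 -1.36  6.53]
```

Call:
step_arm(steps=[[1,0,0,0.004,0,0,0],[1,0,0,0,0,0,0],[1,0,0,0,0,0,0],[1,0,0,0,0,0,0],[1,0,0,0,0,0,0],[1,0,0,0,0,0,0],[1,0,0,0,0,0,0],[1,0,0,0,0,0,0],[1,0,0,0,0,0,0],[1,0,0,0,0,0,0]])

```text
time: 17.7
position: [0.3696, 0.3041, 0.2362]
tool_rot: [-0.707, 0.707, -0.0, 0.0]
ft_force: [-0.3, -0.2, 6.7]
grip_width: 0.0005
```

Run:
```python
from rig import status, eyes
for i in range(5):
    o=status.get_obs(); print(o['time'],o['position'][2].round(5),o['ft_force'].round(2)); eyes.camera("wrist")
```

```text
17.7 0.23617 [-0.28 -0.21  6.73]
17.75 0.23618 [-0.83 -0.38  6.81]
17.8 0.23619 [-0.06 -0.32  7.98]
17.85 0.23616 [-0.06  0.1   7.26]
17.9 0.23616 [-1.54 -0.54  8.35]
```

It was commanded 0.1 mm further but hardly moved, with the force at 7–8 N. That is the stop, held under 9 N. Now I'm releasing it and checking the surroundings of the ring.

Call:
step_arm(steps=[[1,0,0,-0.2,0,0,0],[1,0,0,-0.8,0,0,0],[1,0,0,-1,0,0,0],[1,0,0,-1,0,0,0],[1,0,0,-1,0,0,0],[1,0,0,-0.2,0,0,0],[0.5,0.9,-0.45,0,0,0,0],[0.2,0.9,-0.45,0,0,0,0],[0,0.9,-0.45,0,0,0,0],[0,0.9,-0.45,0,0,0,0]])

```text
time: 18.95
position: [0.4143, 0.2131, 0.3398]
tool_rot: [-0.707, 0.707, 0.001, -0.001]
ft_force: [0.4, 0.5, 0.0]
grip_width: 0.0251
```

Run:
```python
from h import *
p,W=cloud('top0.npz'); Z=W[...,2]
P=W.reshape(-1,3); P=P[P[:,2]<.4]
gx=np.arange(.55,.82,.015); gy=np.arange(-.12,-.42,-.02)
print('      '+' '.join(f'{y:5.2f}' for y in gy))
for x in gx:
    r=[]
    for y in gy:
        q=P[(abs(P[:,0]-x)<.0075)&(abs(P[:,1]-y)<.01)][:,2]
        r.append(f'{1000*q.max():5.0f}' if len(q) else '    -')
    print(f'{x:.3f} '+' '.join(r))
```

```text
-0.12 -0.14 -0.16 -0.18 -0.20 -0.22 -0.24 -0.26 -0.28 -0.30 -0.32 -0.34 -0.36 -0.38 -0.40
0.550    63    60     6     2     6     6     5    73    82    80    69     4     6     5     5
0.565    64    71     7     6     5     5     4    60     2    69     4     5     4     5     5
0.580    76    81    73     6     4     6     6     3     5     6     3     3     5     6     5
0.595    98   118    74     5     4     3     6     6     4     4     5     5     4     6     3
0.610    84   111    73     5     3     5     4     4     5     6     5     5     3     5     3
0.625    76    75    74     3     6     4     5    12    14     3     5     4     5     4     4
0.640     5     -     2     5     5     6     6    18    16    16     5     5     5     7     3
0.655     4     4     6     7     7     4    15    16    17    13     6     4     5     4     5
0.670     1     6     4     4     4     2     3    18    16     3     6     6     5     5     4
0.685     6     5     5     7     3     4     4     4     3     5     3     4     4     4     5
0.700     5     5     7     4     5     3     5     3     6     3     5     4     4     4     3
0.715     5     3     5     6     4     3     2     4     6     3     5     7     3     3     7
0.730     5     4     5     4     6     3     3     6     4     4     4     3     5     4     4
0.745     3     5     5     4     5     3     2     5     5     6     8     5     2     5     6
0.760     5     4     8     3     4     5     4     5     5     5     3     3     5     4   162
0.775    64    63    62    62    61    66    64     3     5     5     4     3     4     4   160
0.790     -     -     -     -     -     -    61     7     4     4     7     5     3     6   164
0.805     8    11     8     7    10    11    62     4     5     6     7     3     4   164   165
```

Call:
step_arm(steps=[[-0.5,0.97,-0.475,0,0,0,0],[-1,0.97,-0.475,0,0,0,0],[-1,0.97,-0.475,0,0,0,0],[-1,0.97,-0.475,0,0,0,0],[-1,0.97,-0.475,0,0,0,0],[-1,0.97,-0.475,0,0,0,0],[-1,0.97,-0.475,0,0,0,0],[-1,0.97,-0.475,0,0,0,0],[-1,0.97,-0.475,0,0,0,0],[-1,0.97,-0.475,0,0,0,0]])

```text
time: 19.95
position: [0.5329, -0.0296, 0.3394]
tool_rot: [-0.707, 0.708, 0.001, -0.001]
ft_force: [1.3, -0.0, -0.2]
grip_width: 0.0866
```

Call:
step_arm(steps=[[-1,0.97,-0.475,0,0,0,0],[-1,0.97,-0.475,0,0,0,0],[-1,0.97,-0.475,0,0,0,0],[-1,0.97,-0.475,0,0,0,0],[-1,0.97,-0.475,0,0,0,0],[-1,0.97,-0.475,0,0,0,0],[-1,0,0,0,0,0,0.84],[-1,0,0,0,0,0,0.83],[-1,0,0,0,0,0,0.83],[-1,0,0,0,0,0,0]])

```text
time: 20.95
position: [0.6036, -0.1742, 0.3391]
tool_rot: [-0.573, 0.819, 0.001, -0.001]
ft_force: [-0.1, -0.5, -0.2]
grip_width: 0.0868
```

Run:
```python
from rig import status, eyes
import cv2,numpy as np
o=status.get_obs(); print(o['position'],o['tool_rot'],o['q'])
i=eyes.camera_info("wrist");p,d=eyes.camera("wrist"); np.savez("wr5.npz",p=p,d=d,**i);cv2.imwrite("pics/wr5.png",p[:,:,::-1])
```

```text
[ 0.60359838 -0.17416336  0.33908612] [-5.73112339e-01  8.19475197e-01  1.41066273e-03 -8.11134551e-04] [-4.58520339e-01  6.08593709e-01  1.48443899e+00 -7.44297774e-05
  1.05181380e+00  1.46250990e+00]
```

View pics/wr5.png

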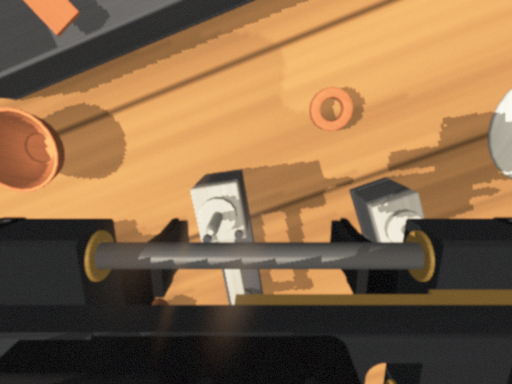

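The ring is at (331,108) in the wrist view and the only free copper ring, with the bowl at (20,150). I'm measuring it by casting a ray onto the plane of its top.

```bash
cat >> h.py <<'E'
def ringmeas(f,box,z=.014):
    D=np.load(f);p=D['p'];K,R,t=D['K'],D['R'],D['t']
    hsv=cv2.cvtColor(p,cv2.COLOR_RGB2HSV)
    c0,c1,r0,r1=box
    m=np.zeros(p.shape[:2],np.uint8); sub=hsv[r0:r1,c0:c1]
    m[r0:r1,c0:c1]=((sub[...,0]<12)&(sub[...,1]>140)&(sub[...,2]>120))*255
    cs,_=cv2.findContours(m,cv2.RETR_EXTERNAL,cv2.CHAIN_APPROX_NONE)
    c=max(cs,key=cv2.contourArea); px=c.reshape(-1,2).astype(float)
    r=np.c_[(px-[K[0,2],K[1,2]])/K[0,0],np.ones(len(px))]@R
    o=-R.T@t; P=o+r*((z-o[2])/r[:,2])[:,None]
    return cv2.fitEllipse(c),cv2.minEnclosingCircle(P[:,:2].astype(np.float32)),P[:,:2].mean(0)
E
python3 - <<'E'
from h import *
print(ringmeas('wr5.npz',(295,370,75,142)))
p,W=cloud('wr5.npz'); q=W[75:142,295:370].reshape(-1,3);q=q[(q[:,2]>.009)&(q[:,2]<.02)];print(len(q),q.mean(0),q[:,:2].min(0),q[:,:2].max(0))
p,W=cloud('top0.npz')
E
python3 -c "
import cv2;p=cv2.imread('pics/wr5.png');cv2.imwrite('pics/c5.png',cv2.resize(p[60:160,270:400],None,fx=4,fy=4))"
```

```text
(((330.7366638183594, 108.7772445678711), (23.05731773376465, 25.65038299560547), 22.609359741210938), ((0.6504281759262085, -0.2713092565536499), 0.013439551927149296), array([ 0.64923209, -0.27316014]))
1040 [ 0.65138956 -0.27190114  0.01343291] [ 0.62938029 -0.29377493] [ 0.6726624  -0.25069599]
```

View pics/c5.png

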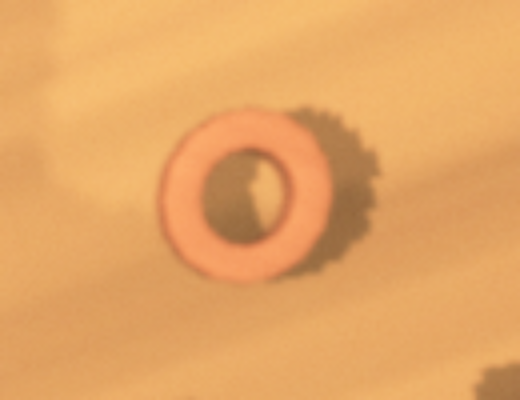

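The enlarged crop confirms a flat copper ring. It is at (.651,-.272) with its top at about 13.4 mm, and both cameras agree.

Call:
step_arm(steps=[[-1,0.75,-0.78,0,0,0,0],[-1,0.75,-0.78,0,0,0,0],[-1,0.75,-0.78,0,0,0,0],[-1,0.75,-0.78,0,0,0,0],[-1,0,0,0.9,0,0,0],[-1,0,0,0.9,0,0,0],[-1,0,0,0.9,0,0,0],[-1,0,0,0.9,0,0,0],[-1,0,0,0,0,0,0],[-1,0,0,0,0,0,0]])

```text
time: 22.0
position: [0.6515, -0.2712, 0.2502]
tool_rot: [-0.574, 0.819, 0.001, -0.0]
ft_force: [-0.7, -0.2, 0.0]
grip_width: 0.0868
```

Run:
```python
from rig import status, eyes
import cv2,numpy as np
o=status.get_obs(); print(o['position'],o['tool_rot'])
p,d=eyes.camera("wrist");cv2.imwrite("pics/wr6.png",p[:,:,::-1])
```

```text
[ 0.65150786 -0.27118186  0.25017708] [-5.73736346e-01  8.19039611e-01  7.83083213e-04 -3.27925384e-04]
```

View pics/wr6.png

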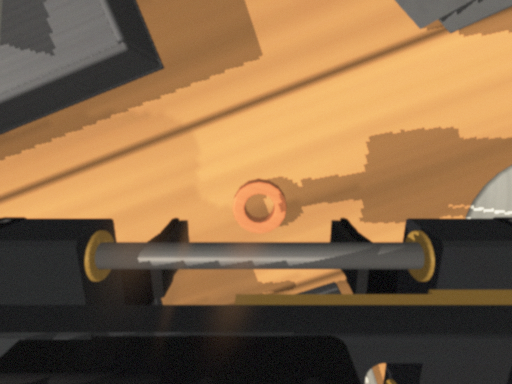

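The ring is at (260,205), midway between the fingers. I'm descending and gripping.

Call:
step_arm(steps=[[-1,0,0,0.8,0,0,0],[-1,0,0,0.8,0,0,0],[-1,0,0,0.6,0,0,0],[-1,0,0,0.35,0,0,0],[-1,0,0,0,0,0,0],[0.3,0,0,0,0,0,0],[0.5,0,0,0,0,0,0],[0.5,0,0,0,0,0,0],[0.5,0,0,0,0,0,0],[0.5,0,0,0,0,0,0]], squeeze=15)

```text
time: 23.05
position: [0.6517, -0.2714, 0.1876]
tool_rot: [-0.573, 0.819, -0.0, 0.0]
ft_force: [-1.0, -0.4, 0.7]
grip_width: 0.0549
```

Call:
step_arm(steps=[[0.5,0,0,0,0,0,0],[0.5,0,0,0,0,0,0],[0.5,0,0,0,0,0,0],[0.5,0,0,-0.2,0,0,0],[0.5,0,0,-0.6,0,0,0],[0.5,0,0,-1,0,0,0],[0.5,0,0,-1,0,0,0],[0.5,0,0,-1,0,0,0],[0.5,0,0,-1,0,0,0],[0.5,0,0,-0.6,0,0,0]])

```text
time: 24.05
position: [0.652, -0.2716, 0.3258]
tool_rot: [-0.573, 0.819, -0.002, 0.001]
ft_force: [0.9, -0.8, -0.8]
grip_width: 0.0422
```

Run:
```python
from rig import status, eyes
import cv2,numpy as np
o=status.get_obs(); print(o['position'],o['grip_width'])
i=eyes.camera_info("wrist");p,d=eyes.camera("wrist");np.savez("wr7.npz",p=p,d=d,**i);cv2.imwrite("pics/wr7.png",p[:,:,::-1])
```

```text
[ 0.65204036 -0.27155848  0.32584907] 0.0422350308058198
```

View pics/wr7.png

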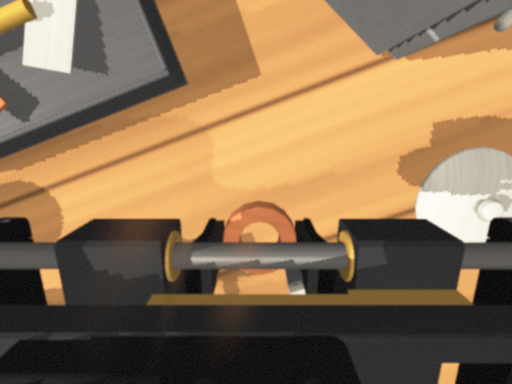

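The ring is held at about (260,232). I'm measuring where its centre sits relative to the tool.

Run:
```python
from h import *
from scipy.optimize import least_squares
D=np.load('wr7.npz');p,W=cloud('wr7.npz')
q=W[195:245,218:302].reshape(-1,3); c=p[195:245,218:302].reshape(-1,3).astype(int)
k=(q[:,2]>.12)&(q[:,2]<.175)&(c[:,0]-c[:,2]>50); q=q[k]
print(len(q),np.percentile(q[:,2],[2,25,50,75,98]).round(4))
T=np.array([.65204,-.27156]); tx=np.array([-.343,-.939]);ty=np.array([-.939,.343])
top=q[q[:,2]>np.percentile(q[:,2],98)-.004]
r=np.c_[(top[:,:2]-T)@tx,(top[:,:2]-T)@ty]; print('tool x',r[:,0].min(),r[:,0].max(),'tool y',r[:,1].min(),r[:,1].max())
hsv=cv2.cvtColor(p,cv2.COLOR_RGB2HSV)
# image contour of outer far edge of top face -> rays onto z of top
zt=np.median(top[:,2]); K,R,t=D['K'],D['R'],D['t'];o=-R.T@t
P=[]
for u in range(235,286,3):
    col=hsv[195:225,u].astype(int); m=(col[:,0]<10)&(col[:,1]>110)
    for name,v in (('o',195+np.argmax(m)),):
        ray=np.array([(u-K[0,2])/K[0,0],(v-K[1,2])/K[1,1],1])@R; X=o+ray*(zt-o[2])/ray[2]
        P.append([(X[:2]-T)@tx,(X[:2]-T)@ty])
P=np.array(P); s=least_squares(lambda c:np.hypot(P[:,0]-c[0],P[:,1]-c[1])-.022,[0,0]); print(zt,s.x,np.abs(s.fun).max()); print(P.round(4)[::3])
cv2.imwrite('pics/c7.png',cv2.resize(p[190:300,200:320][:,:,::-1],None,fx=5,fy=5))
```

```text
1848 [0.1416 0.1511 0.152  0.1525 0.1534]
tool x -0.020093501189874467 0.02276136897592134 tool y -0.02235712957818357 0.0005235086092860395
0.15214512477580958 [ 0.00107793 -0.00769224] 0.0025379231404841565
[[-0.0124 -0.0282]
 [-0.0073 -0.0282]
 [-0.0023 -0.0282]
 [ 0.0028 -0.0282]
 [ 0.0078 -0.0282]
 [ 0.0128 -0.0282]]
```

View pics/c7.png

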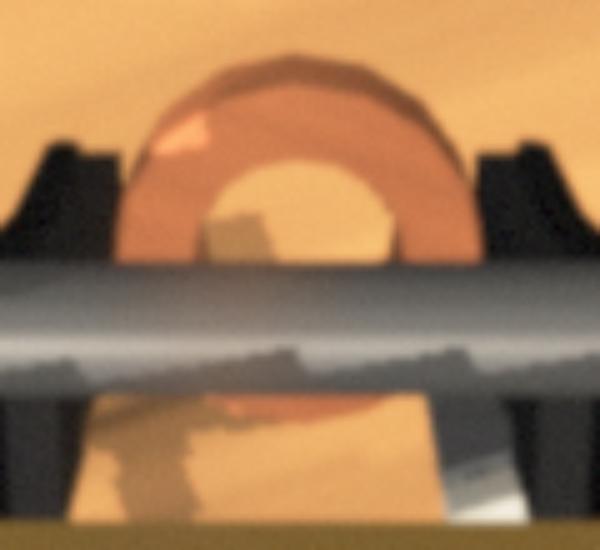

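By depth the ring is centred within about 1 mm in the tool, and its underside is 0.1876 m below the TCP, which matches the grasp height. I'm carrying it to block w and turning to line up with the block.

Call:
step_arm(steps=[[0.5,0,0,-0.8,0,0,-0.92],[0.5,0,0,0,0,0,-0.92],[0.5,0,0,0,0,0,-0.92],[0.5,0,0,0,0,0,-0.92],[0.5,0,0,0,0,0,-0.92],[0.5,-0.6,0.07,0,0,0,0],[0.5,-0.9,0.11,0,0,0,0],[0.5,-0.9,0.11,0,0,0,0],[0.5,-0.9,0.11,0,0,0,0],[0.5,-0.9,0.11,0,0,0,0]])

```text
time: 25.1
position: [0.6084, -0.1736, 0.3415]
tool_rot: [0.802, -0.597, -0.001, 0.0]
ft_force: [0.1, 0.3, -1.8]
grip_width: 0.0424
```

Call:
step_arm(steps=[[0.5,-0.9,0.11,0,0,0,0],[0.5,-0.9,0.11,0,0,0,0],[0.5,-0.9,0.11,0,0,0,0],[0.5,-0.9,0.11,0,0,0,0],[0.5,-0.9,0.11,0,0,0,0],[0.5,-0.9,0.11,0,0,0,0],[0.5,-0.9,0.11,0,0,0,0],[0.5,-0.9,0.11,0,0,0,0],[0.5,-0.9,0.11,0,0,0,0],[0.5,-0.9,0.11,0,0,0,0]])

```text
time: 26.1
position: [0.5173, 0.0339, 0.3419]
tool_rot: [0.802, -0.597, -0.0, 0.0]
ft_force: [0.7, 0.2, -2.1]
grip_width: 0.0424
```

Call:
step_arm(steps=[[0.5,-0.9,0.11,0,0,0,0],[0.5,-0.9,0.11,0,0,0,0],[0.5,-0.9,0.11,0,0,0,0],[0.5,-0.9,0.11,0,0,0,0],[0.5,-0.9,0.11,0,0,0,0],[0.5,-0.9,0.11,0,0,0,0],[0.5,-0.9,0.11,0,0,0,0],[0.5,-0.9,0.11,0,0,0,0],[0.5,-0.9,0.11,0,0,0,0],[0.5,-0.9,0.11,0,0,0,0]])

```text
time: 27.1
position: [0.4262, 0.2413, 0.3419]
tool_rot: [0.802, -0.597, -0.0, 0.0]
ft_force: [0.2, -0.4, -1.1]
grip_width: 0.0425
```

Call:
step_arm(steps=[[0.5,-0.9,0.11,0,0,0,0],[0.5,-0.9,0.11,0,0,0,0],[0.5,-0.6,0.07,0,0,0,0],[0.5,0,0,0,0,0,0],[0.5,0,0,0,0,0,0],[0.5,0,0,0,0,0,0],[0.5,0,0,0,0,0,0],[0.5,0,0,0,0,0,0],[0.5,0,0,0,0,0,0],[0.5,0,0,0,0,0,0]])

```text
time: 28.1
position: [0.4028, 0.2957, 0.3422]
tool_rot: [0.802, -0.597, 0.0, -0.0]
ft_force: [-1.1, 0.1, -0.4]
grip_width: 0.0426
```

Run:
```python
from rig import status, eyes
import cv2,numpy as np
o=status.get_obs(); print(o['position'],o['tool_rot'],o['grip_width'],o['q'])
i=eyes.camera_info("wrist");p,d=eyes.camera("wrist");np.savez("wr8.npz",p=p,d=d,**i);cv2.imwrite("pics/wr8.png",p[:,:,::-1])
```

```text
[0.4027842  0.29572022 0.34218427] [ 8.02351778e-01 -5.96851425e-01  2.17475729e-05 -1.47360685e-05] 0.04258760425791216 [ 4.09303152e-01  4.53607635e-01  1.80701313e+00 -2.98330575e-05
  8.80924653e-01  1.68846448e+00]
```

View pics/wr8.png

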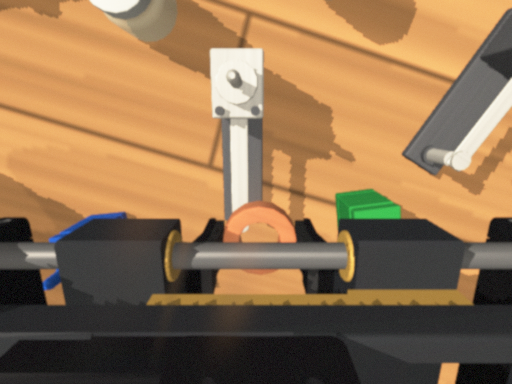

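Block w is straight ahead: clamp at (236,83), stud tip at (233,75) and collar at (236,83). I'm measuring it by depth.

Run:
```python
from h import *
p,W=cloud('wr8.npz'); q=W[40:125,200:275].reshape(-1,3)
st=q[(q[:,2]>.111)&(q[:,2]<.12)]; sid=q[(q[:,2]>.085)&(q[:,2]<.12)]
cl=q[(q[:,2]>.069)&(q[:,2]<.0745)]; co=q[(q[:,2]>.0765)&(q[:,2]<.082)]
rc=cv2.minAreaRect(cl[:,:2].astype(np.float32)); 
print('studtop',len(st),st.mean(0),'side',len(sid),sid.mean(0)); print('clamp',rc); print('collar',len(co),cv2.minEnclosingCircle(co[:,:2].astype(np.float32)))
T=np.array([.4028,.2957]);tx=np.array([.288,-.958]);ty=np.array([-.958,-.288])
for s in (st.mean(0)[:2],np.array(rc[0])): print(((s-T)@tx).round(4),((s-T)@ty).round(4))
```

```text
studtop 117 [0.49057548 0.34026941 0.11319203] side 222 [0.48992564 0.33957978 0.10862247]
clamp ((0.4902169704437256, 0.3404729962348938), (0.05408550426363945, 0.043526533991098404), 16.73554801940918)
collar 1209 ((0.4884926676750183, 0.33666539192199707), 0.021150516346096992)
-0.0174 -0.0969
-0.0177 -0.0966
```

Call:
step_arm(steps=[[0.5,-0.175,-0.97,0,0,0,0],[0.5,-0.175,-0.97,0,0,0,0],[0.5,-0.175,-0.97,0,0,0,0],[0.5,-0.175,-0.97,0,0,0,0],[0.5,0,0,0.5,0,0,0],[0.5,0,0,0.5,0,0,0],[0.5,0,0,0.36,0,0,0],[0.5,0,0,0,0,0,0],[0.5,0,0,0,0,0,0],[0.5,0,0,0,0,0,0]])

```text
time: 29.15
position: [0.4903, 0.3406, 0.3085]
tool_rot: [0.803, -0.597, 0.0, -0.0]
ft_force: [0.9, -0.4, -0.4]
grip_width: 0.043
```

Run:
```python
from rig import status, eyes
import cv2,numpy as np
o=status.get_obs(); print(o['position'],o['tool_rot'],o['grip_width'])
a=eyes.camera("wrist")[0];b=eyes.camera("scene")[0]
cv2.imwrite("pics/w9.png",np.vstack([cv2.resize(a[180:310,190:330],(560,300)),cv2.resize(b[90:200,240:380],(560,300),interpolation=cv2.INTER_CUBIC)])[:,:,::-1])
```

```text
[0.49028787 0.34062737 0.30851514] [ 8.02533156e-01 -5.96607476e-01  1.08904954e-04 -2.04095620e-04] 0.042969398128500515
```

View pics/w9.png

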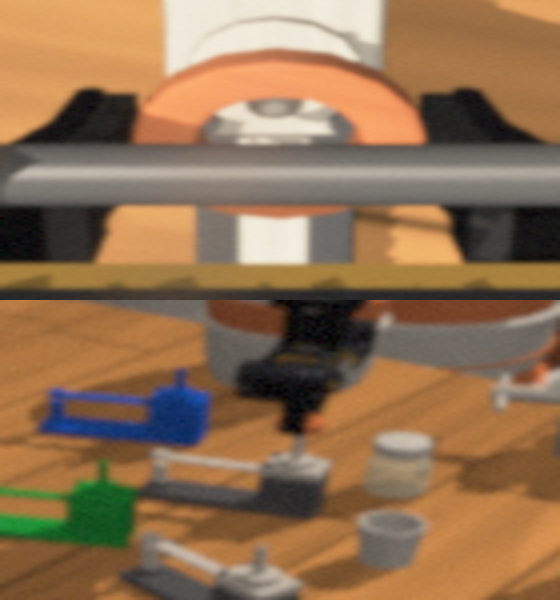

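The stud tip shows inside the ring's hole, centred left to right, at (275,105) in the upper crop. The TCP and the measured stud agree to 0.5 mm, so I'm lowering it.

Call:
step_arm(steps=[[0.5,0,0,0.1,0,0,0],[0.5,0,0,0.15,0,0,0],[0.5,0,0,0.15,0,0,0],[0.5,0,0,0.15,0,0,0],[0.5,0,0,0.15,0,0,0],[0.5,0,0,0.15,0,0,0],[0.5,0,0,0.15,0,0,0],[0.5,0,0,0.15,0,0,0],[0.5,0,0,0.1,0,0,0],[0.5,0,0,0.1,0,0,0]])

```text
time: 30.25
position: [0.4905, 0.3407, 0.2742]
tool_rot: [0.803, -0.597, -0.0, 0.0]
ft_force: [-0.1, -0.4, -0.8]
grip_width: 0.0427
```

Call:
step_arm(steps=[[0.5,0,0,0.05,0,0,0],[0.5,0,0,0.05,0,0,0],[0.5,0,0,0.05,0,0,0],[0.5,0,0,0.05,0,0,0],[0.5,0,0,0.04,0,0,0],[0.5,0,0,0.02,0,0,0],[0.5,0,0,0,0,0,0],[0.5,0,0,0,0,0,0],[0.5,0,0,0,0,0,0],[0.5,0,0,0,0,0,0]])

```text
time: 31.25
position: [0.4905, 0.3407, 0.2679]
tool_rot: [0.802, -0.597, 0.0, -0.0]
ft_force: [0.4, 0.1, -0.3]
grip_width: 0.043
```

Run:
```python
from rig import status, eyes
import cv2,numpy as np
o=status.get_obs(); print(o['position'],o['ft_force'],o['grip_width'])
a=eyes.camera("wrist")[0];b=eyes.camera("scene")[0]
cv2.imwrite("pics/w10.png",np.vstack([cv2.resize(a[180:310,190:330],(560,300)),cv2.resize(b[120:190,270:360],(560,300),interpolation=cv2.INTER_CUBIC)])[:,:,::-1])
```

```text
[0.49050106 0.34065654 0.26794421] [ 0.4206548   0.05531333 -0.27835843] 0.04302556209015943
```

View pics/w10.png

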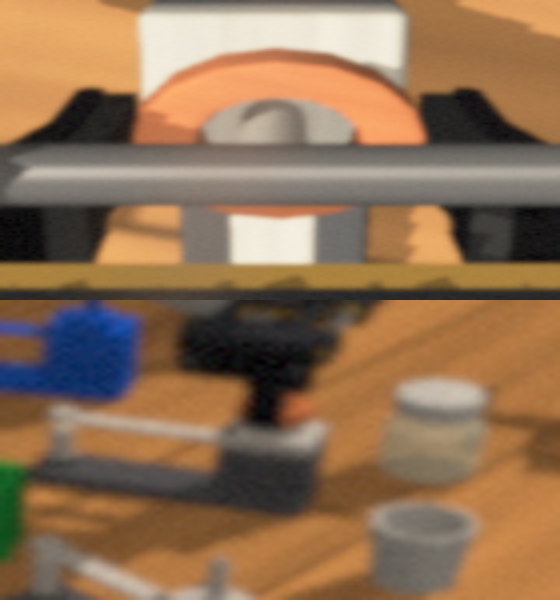

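The stud is through the ring. I'm going the last millimetre, then letting go.

Call:
step_arm(steps=[[0.5,0,0,0.03,0,0,0],[0.5,0,0,0,0,0,0],[0.5,0,0,0,0,0,0],[0.2,0,0,0,0,0,0],[0,0,0,0,0,0,0],[-0.1,0,0,0,0,0,0],[-0.2,0,0,0,0,0,0],[-0.4,0,0,0,0,0,0],[-0.5,0,0,0,0,0,0],[-0.5,0,0,0,0,0,0]])

```text
time: 32.35
position: [0.4905, 0.3407, 0.2672]
tool_rot: [0.803, -0.597, 0.0, -0.0]
ft_force: [0.1, -0.3, -0.2]
grip_width: 0.0633
```

Call:
step_arm(steps=[[-0.5,0,0,0,0,0,0],[-0.5,0,0,-0.2,0,0,0],[-0.5,0,0,-0.6,0,0,0],[-0.5,0,0,-0.8,0,0,0],[-0.5,0,0,-0.8,0,0,0],[-0.5,0,0,-0.8,0,0,0],[-0.5,0,0,-0.8,0,0,0],[-0.5,0,0.8,0,0,0,0],[-0.5,0,0.8,0,0,0,0],[-0.5,0,0.8,0,0,0,0]])

```text
time: 33.35
position: [0.4323, 0.3231, 0.3678]
tool_rot: [0.802, -0.597, 0.0, -0.0]
ft_force: [-0.8, 1.2, -0.1]
grip_width: 0.0654
```

Run:
```python
from rig import status, eyes
import cv2,numpy as np
o=status.get_obs(); print(o['time'],o['position'],o['ft_force'],o['grip_width'])
i=eyes.camera_info("wrist");p,d=eyes.camera("wrist");np.savez("wr11.npz",p=p,d=d,**i);cv2.imwrite("pics/wr11.png",p[:,:,::-1])
```

```text
33.35 [0.43230491 0.32308519 0.36775411] [-0.83769742  1.15870841 -0.10481074] 0.06540600968045271
```

View pics/wr11.png

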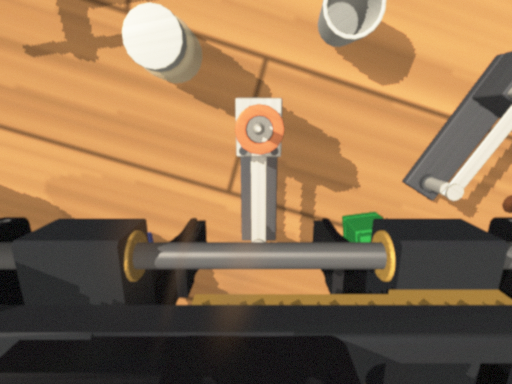

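The ring is at (260,128), flat round the stud with the gripper clear of it. I'm checking its height and centring before handing in.

Run:
```python
from h import *
p,W=cloud('wr11.npz'); c=p[100:160,230:290].reshape(-1,3).astype(int);q=W[100:160,230:290].reshape(-1,3)
k=(c[:,0]-c[:,2]>60)&(q[:,2]>.086)&(q[:,2]<.1); r=q[k]; 
cc=cv2.minEnclosingCircle(r[:,:2].astype(np.float32)); print('ring',cc,np.percentile(r[:,2],[5,50,95]))
A=np.c_[r[:,:2]-r[:,:2].mean(0),np.ones(len(r))]; print('tilt',np.linalg.lstsq(A,r[:,2],rcond=None)[0])
s=q[(q[:,2]>.108)&(q[:,2]<.12)]; print('stud',s.mean(0))
from rig import robot
print(robot.hand_in())
```

```text
ring ((0.4896424114704132, 0.33946481347084045), 0.021937333047389984) [0.09114238 0.09251815 0.0937314 ]
tilt [ 0.00147324 -0.00155058  0.09247009]
stud [0.49103371 0.34060548 0.11227309]
the job is handed in; nothing more can be done
None
```

The tired spring is on the leftmost steel block, the one at (144,205) in the top view. The copper ring now sits flat on that block's collar, and I handed the job in at about 33 s. The hand-in reports no verdict.

- **Finding it:** I pressed all four tips about 3–4 mm. Three gave about 5.5–7 N; this one gave only 1 N.
- **Holding it down:** I pressed it on to its stop at about 8.8 mm and held it there for more than a second. The readings were 5.8–8.4 N, most of them around 7 N. A further 0.1 mm command hardly moved it, so it was on the stop.
- **Placing the ring:** In the last check the ring's centre was about 2 mm from the stud. Its top was at 92.5 mm, against 93 mm expected, with a tilt of about 0.002 rad. The gripper was open and well clear, and the spring was free.
- **Bystanders:** I moved nothing near them, and the cup and jar looked untouched in the last wrist picture. I did not re-measure their positions.

No check failed or disagreed. Single force readings scatter by about 1 N, so I relied on the clear difference between springs and on repeated readings at the stop.

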